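# Find the concealed catch of the tile-topped sample chest

### The job

The low wooden chest has no handle: one of the six tile panels set flush in its top is a sprung release that looks just like the other five. With the fingertips feel over the panels for the one that gives, press it fully home so that the drawer springs open, then let it come back up flush. Grasp and lift nothing, leave the drawer open, and leave the other things on the table where they are.

Things in the scene. Friction and masses are not known exactly. Their poses are not given: they have to be found in the camera images.
- chest: low wooden chest, fixed to the table, 190 (x) x 246 (y) x 92 (z) mm; origin: centre of its underside, on the table. Its drawer front looks to the chest's own -x (towards the robot, turned by up to 0.3 rad); the drawer comes out up to 45 mm beyond it: keep that space clear. Set in the top are six like panels, each a pair of pale tiles, 72 (x) x 65 (y) mm; five are rigid, one is the sprung catch
- chest_top (a point): centre of the chest's level top, 92 mm above the table, axes as the chest's. The six panels lie flush with the wooden frame, in 2 rows of 3, centres at x = -38 or +38 mm and y = -70, 0 or +70 mm from here; the ribs between them are 4 to 5 mm wide. Which panel is the catch changes each time; only touch tells
- catch (a joint): how far the sprung panel is pressed straight down, m: 0 flush with the chest's top, 0.008 fully home (press past 0.006). It begins to give at about 1 N and takes about 6 N fully home; it lets go of the drawer at about 0.005 and springs back up when released. The drawer takes about 1 s to come out
- drawer (a joint): how far the chest's drawer is out, m: 0 shut and held by the catch, 0.045 fully sprung out; it is driven by its own spring
- glue_tube: tube of glue, 51 x 181 x 34 mm, lying beside the chest on its +y side; loose; origin under its centre
- dropper: small white dropper bottle, 25 x 23 x 87 mm, standing beside the chest on its -y side; loose; origin at the centre of its foot
- pigment_jar_a: small jar with a white cap, 47 mm across, 98 mm high, standing to the right; loose; origin at the centre of its foot
- masking_tape: roll of masking tape lying flat to the left, 104 mm across, 25 mm high; loose; origin under its centre
- bottle_part1: white plastic bottle with a screw cap, 55 mm across, 104 mm high, standing to the right at the back; loose; origin at the centre of its foot
- tile_nippers: red-handled tile nippers, 172 x 63 x 16 mm, lying at the front right; loose; origin under their centre

How it is judged:
By the outcome, as a careful person would: the job done as asked, in the order asked, and still so for the second after the job is handed in, with the robot touching nothing.
It also fails if it takes over 58 s, if anything falls off the work surface, if the arm or the gripper's body presses on something with over 40 N, if the wrist force passes 120 N, or if a joint passes its speed limit or range.

### The arm

A 6-joint arm with a two-finger parallel gripper is mounted at the origin on a cart in front of the work surface, level with it; the furniture and walls round the work are solid. World frame = base frame: x ahead of the robot, y to its left, z up, the work surface at z = 0. Lengths are in m, angles in rad, forces in N, time in s.
With the tool pointing down it reaches from about 0.35 to 0.775 m from the base axis. Payload 7.3 kg.
Tool frame: the origin (TCP) lies at the very end of the fingers, on their centre line; the grasp point (between the pads) lies 19 mm behind it; z points along the fingers, y is the line along which they close (so a half turn about z gives the same grasp; the last joint's range is limited). The gripper opens to 92 mm and grips with 3 to 60 N. Pads are 19 mm wide; open, the fingers measure 130 mm over their backs; the gripper's body (75 mm by 190 mm) begins 47 mm behind the grasp point.
Start: joints at [1.001, 0.342, 1.524, -0, 1.275, -0.146], TCP at [0.216, 0.479, 0.227] pointing down, gripper open.
Joint ranges: [-2.53, 2.53], [-0.77, 2.02], [0.04, 2.7], [-1, 4.14], [0.28, 2.66], [-3.11, 3.11]. Speed limits (rad/s): [2.57, 2.57, 3.14, 3.14, 3.14, 3.14].

### API

Orientations are given as [roll, pitch, yaw] about the fixed x, y, z axes, in that order (R = Rz(yaw) Ry(pitch) Rx(roll)).
In Python, from cell import robot, read_camera, get_calibration gives the robot as it stands. The module is installed in compiled form; this text tells all that it offers.
- The arm moves only by the tool send_rows, never from a script. Its argument "plan" is a list of rows, each a list of 2 entries, a list of its own where there are three numbers: the shift along the tool's x, y, z as a fraction of full scale, then the turn, a rotation vector about the tool's x, y, z as a fraction of full scale. A call has exactly 10 rows; each row shifts and turns the commanded pose from where the row before left it, along the tool's axes as they then stand; what a row does not reach is not made up. Full scale, the value 1, is 0.025 m for a shift and 90 degrees for a turn. A row lasts 1/8 s, in which the tool goes at most 62.5 mm and 10.7 degrees, less where a joint would pass 70% of its speed; a pose out of reach is approached as far as the arm can. A call with a number of a shift or a turn outside -1 to 1 is refused whole. A call with a gripper value outside its range is refused whole. "gripper" is the opening, from -1 (shut) to 1 (fully open), so that 0 is half open, set as the call begins (left out, the last holds). The fingers move at their own pace and stop on an object; "force" is the grip in N (left out, the last holds). Time passes only in rows, so rows that do not move let the fingers close, or fill a call up. It gives the time, the measured TCP pose, the force, the opening and the grip force at its end, in the units of the state.
- robot.observe(): the state, without advancing time (a new reading comes with each control period).
- read_camera(name): name is "scene" or "top"; returns (picture, depth): 400x640x3 uint8, blue, green, red; 400x640 float32, m along the optical axis (not along the pixel's ray), 0 where there is no reading.
- get_calibration(name): a dict with "intrinsics" (3x3 intrinsics, pixels), "rvec" (rotation vector, rad) and "tvec" (3), from world to camera coordinates, as OpenCV has them. Camera axes: x right, y down, z forward; pixel columns grow to the right and rows downward; lengths in m; the calibration is good to about 2 mm. A picture is of the moment at which its call begins. get_calibration takes no time and is no camera call.
- robot.hand_in(): hands the job in; it is judged then, once.
The state is a dict: "time": time; "qpos": joint angles; "qvel": joint speeds; "joint_efforts": joint torques, N m; "tool_pos": TCP position; "tool_rot": TCP orientation; "contact_force": force on the tool from outside, world axes, zero at the start; "torque": the same for the moment, N m; "opening": finger opening in m; "grip_force": force on a finger pad.
Only numpy, scipy, OpenCV 4.12 (cv2) and the standard library are available. Lean on these libraries where they do the work, as an engineer would, in place of code of your own. Each camera call takes 0.05 s, during which the arm holds its last target. There are 200 camera calls.

## Working session

There is one attempt and no reset: what is moved stays moved. The work goes in short steps, Python scripts to look and compute and a tool call to move; the robot and the scene stay as the last step left them, time stands still between calls to the robot, and variables do not carry over. Pictures are saved under pics/ and viewed, at most 10 in all, crops included, and the job is handed in when it is done.

Besides the shell and the picture viewer there is one more tool, called after "Call:" as name([rows], argument=value, ...), one row to a line, values as JSON. send_rows: Moves the arm, as the interface text tells. Shift numbers are shares of 0.025 m and turn numbers shares of 90 degrees, none past 1 either way. Its arguments: {"type":"object","properties":{"plan":{"type":"array"},"gripper":{"type":"number"},"force":{"type":"number"}},"required":["plan"]}

```bash
mkdir -p pics
cat > h.py <<'E'
import numpy as np,cv2
from cell import robot,read_camera,get_calibration
def w(name,d,pts):
    c=get_calibration(name);K=np.array(c["intrinsics"]);R=cv2.Rodrigues(np.array(c["rvec"],float))[0];t=np.array(c["tvec"]).ravel()
    out=[]
    for u,v in pts:
        z=d[v,u]; p=np.linalg.inv(K)@[u*z,v*z,z]; out.append(R.T@(p-t))
    return np.array(out)
E
python3 - <<'E'
from h import *
for n in("top","scene"):
    p,d=read_camera(n);cv2.imwrite(f"pics/{n}.png",p);np.save(f"{n}.npy",d)
print(robot.observe())
E
```

```text
{'time': 0.1, 'qpos': array([ 1.00099912e+00,  3.42680357e-01,  1.52490424e+00, -4.97987036e-06,
        1.27537704e+00, -1.45995701e-01]), 'qvel': array([-0.00104859, -0.00278651, -0.00253203,  0.0005079 , -0.00093039,
       -0.00092859]), 'joint_efforts': array([ 5.44867580e-04, -4.32005596e+01, -2.44693637e+01,  7.18445540e-02,
        5.25597122e-02, -7.26399412e-05]), 'tool_pos': array([0.21568417, 0.47826747, 0.2261063 ]), 'tool_rot': array([-3.14023755e+00, -1.94444224e-04,  2.71779247e+00]), 'contact_force': array([-0.00660044,  0.11511563,  0.21340117]), 'torque': array([-0.00744612, -0.01252214, -0.00835736]), 'grip_force': 0.0, 'opening': 0.0918391229936557}
```

View pics/top.png

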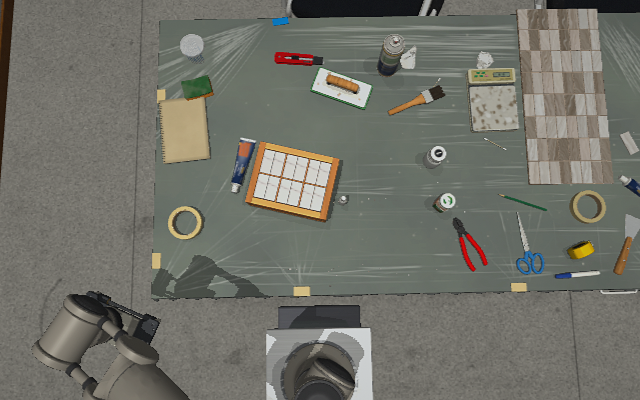

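View pics/scene.png

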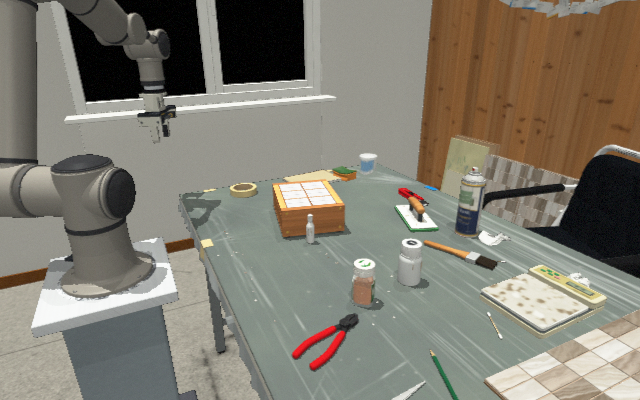

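The top view shows the chest with corners near (262,142), (341,158), (328,219), (247,205). The glue tube is on its left and the dropper stands at (344,199). I'll fit the top from depth.

Run:
```python
from h import *
d=np.load("top.npy");p=cv2.imread("pics/top.png")
uv=[(u,v) for u in range(225,360) for v in range(125,235)]
P=w("top",d,uv);m=(P[:,2]>.08)&(P[:,2]<.1)
img=np.zeros(d.shape,np.uint8)
for (u,v),k in zip(uv,m): img[v,u]=255*k
n,l,s,c=cv2.connectedComponentsWithStats(img);i=1+np.argmax(s[1:,4])
Q=np.array([q for q,(u,v) in zip(P,uv) if l[v,u]==i])
r=cv2.minAreaRect((Q[:,:2]*1000).astype(np.float32));print(r,np.median(Q[:,2]),cv2.boxPoints(r))
C=np.array(r[0])/1000
print(w("top",d,[(344,199),(240,165),(437,155),(280,272)]))
c=cv2.resize(p[125:235,225:360],None,fx=5,fy=5,interpolation=cv2.INTER_CUBIC);cv2.imwrite("pics/crop.png",c)
```

```text
((594.5814208984375, 70.70642852783203), (246.68487548828125, 191.2107696533203), 76.08429718017578) 0.0913982354226279 [[472.11887  -26.023453]
 [657.7177   -72.008514]
 [717.04395  167.43631 ]
 [531.4451   213.42137 ]]
[[ 0.53317892 -0.08351314  0.08839779]
 [ 0.65652477  0.2365845   0.02358464]
 [ 0.65964054 -0.36554989  0.09799032]
 [ 0.32199638  0.11592564 -0.0043467 ]]
```

View pics/crop.png

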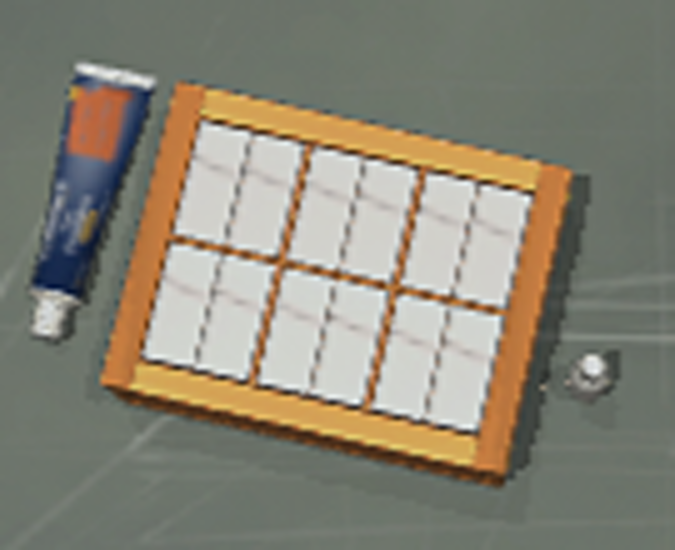

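Chest centre is about (0.595, 0.071), yaw −0.243 rad, top at z≈0.0915. I'll shut the fingers and align the tool so that tool x = −chest x and tool y = chest y, then travel.

Call:
send_rows([
  [[0,0,0],[0,0,-0.058]],
  [[0,0,0],[0,0,-0.058]],
  [[-0.9,-0.5,0],[0,0,0]],
  [[-0.9,-0.5,0],[0,0,0]],
  [[-0.9,-0.5,0],[0,0,0]],
  [[-0.9,-0.5,0],[0,0,0]],
  [[-0.9,-0.5,0],[0,0,0]],
  [[-0.9,-0.5,0],[0,0,0]],
  [[-0.9,-0.5,0],[0,0,0]],
  [[-0.9,-0.5,0],[0,0,0]],
], gripper=-1, force=20)

```text
time: 1.35
tool_pos: [0.3671, 0.3377, 0.2264]
tool_rot: [-3.141, -0.001, 2.9]
contact_force: [-0.4, 0.4, 0.3]
opening: 0.0009
grip_force: 0.0
```

```bash
cat >> h.py <<'E'
def rel():
    o=robot.observe();t=-.2426;ux=np.array([np.cos(t),np.sin(t)]);uy=np.array([-ux[1],ux[0]])
    p=o["tool_pos"];q=p[:2]-[.5946,.0707]
    print("t",round(o["time"],2),"chest mm",np.round([q@ux*1e3,q@uy*1e3,p[2]*1e3-92],1),"rot",np.round(o["tool_rot"],3),"F",np.round(o["contact_force"],2),"op",round(o["opening"],4))
E
python3 -c "from h import *;rel()"
```

```text
t 1.35 chest mm [-285.   204.5  134.4] rot [-3.141e+00 -1.000e-03  2.900e+00] F [-0.38  0.43  0.29] op 0.0009
```

Call:
send_rows([
  [[-0.99,-0.54,0.48],[0,0,0]],
  [[-0.99,-0.54,0.48],[0,0,0]],
  [[-0.99,-0.54,0.48],[0,0,0]],
  [[-0.99,-0.54,0.48],[0,0,0]],
  [[-0.99,-0.54,0.48],[0,0,0]],
  [[-0.99,-0.54,0.48],[0,0,0]],
  [[-0.99,-0.54,0.48],[0,0,0]],
  [[-0.99,-0.54,0.48],[0,0,0]],
  [[-0.99,-0.54,0.48],[0,0,0]],
  [[-0.99,-0.54,0.48],[0,0,0]],
])

```text
time: 2.6
tool_pos: [0.5751, 0.1475, 0.1059]
tool_rot: [-3.141, -0.001, 2.9]
contact_force: [0.4, -0.2, 0.9]
opening: 0.0009
grip_force: 0.0
```

```bash
python3 -c "from h import *;rel()"
```

```text
t 2.6 chest mm [-37.3  69.8  13.9] rot [-3.141e+00 -1.000e-03  2.900e+00] F [ 0.43 -0.18  0.94] op 0.0009
```

Call:
send_rows([
  [[0,0,0.1],[0,0,0]],
  [[0,0,0.1],[0,0,0]],
  [[0,0,0.1],[0,0,0]],
  [[0,0,0.1],[0,0,0]],
  [[0,0,0.08],[0,0,0]],
  [[0,0,0.04],[0,0,0]],
  [[0,0,0.04],[0,0,0]],
  [[0,0,0.04],[0,0,0]],
  [[0,0,0],[0,0,0]],
  [[0,0,0],[0,0,0]],
])

```text
time: 3.85
tool_pos: [0.5748, 0.1482, 0.0923]
tool_rot: [3.141, 0.0, 2.9]
contact_force: [-1.7, 0.4, 5.4]
opening: 0.0007
grip_force: 2.8
```

```bash
python3 -c "from h import *;rel()"
```

```text
t 3.85 chest mm [-37.8  70.4   0.3] rot [3.141 0.    2.9  ] F [-1.73  0.35  5.41] op 0.0007
```

C is rigid (5.4 N at flush height). Next is the middle front panel.

Call:
send_rows([
  [[0,0,-0.32],[0,0,0]],
  [[0,-0.7,0],[0,0,0]],
  [[0,-0.7,0],[0,0,0]],
  [[0,-0.7,0],[0,0,0]],
  [[0,-0.7,0],[0,0,0]],
  [[0,0,0.12],[0,0,0]],
  [[0,0,0.12],[0,0,0]],
  [[0,0,0.04],[0,0,0]],
  [[0,0,0.04],[0,0,0]],
  [[0,0,0],[0,0,0]],
])

```text
time: 5.1
tool_pos: [0.5579, 0.0807, 0.0923]
tool_rot: [3.142, 0.0, 2.901]
contact_force: [-2.2, 0.2, 5.3]
opening: 0.0005
grip_force: 2.6
```

```bash
python3 -c "from h import *;rel()"
```

```text
t 5.1 chest mm [-38.    0.9   0.3] rot [3.142 0.    2.901] F [-2.22  0.2   5.29] op 0.0005
```

Rigid too. Next: front right (−y).

Call:
send_rows([
  [[0,0,-0.32],[0,0,0]],
  [[0,-0.7,0],[0,0,0]],
  [[0,-0.7,0],[0,0,0]],
  [[0,-0.7,0],[0,0,0]],
  [[0,-0.72,0],[0,0,0]],
  [[0,0,0.12],[0,0,0]],
  [[0,0,0.12],[0,0,0]],
  [[0,0,0.04],[0,0,0]],
  [[0,0,0.04],[0,0,0]],
  [[0,0,0],[0,0,0]],
])

```text
time: 6.35
tool_pos: [0.5411, 0.0121, 0.0917]
tool_rot: [3.141, -0.0, 2.901]
contact_force: [-0.7, 0.9, 0.1]
opening: 0.0003
grip_force: 0.3
```

```bash
python3 -c "from h import *;rel()"
```

```text
t 6.35 chest mm [-37.8 -69.7  -0.3] rot [ 3.141 -0.     2.901] F [-0.74  0.87  0.1 ] op 0.0003
```

Much softer here. I'll press 2 mm further to confirm.

Call:
send_rows([
  [[0,0,0.04],[0,0,0]],
  [[0,0,0.04],[0,0,0]],
  [[0,0,0],[0,0,0]],
  [[0,0,0],[0,0,0]],
  [[0,0,0],[0,0,0]],
  [[0,0,0],[0,0,0]],
  [[0,0,0],[0,0,0]],
  [[0,0,0],[0,0,0]],
  [[0,0,0],[0,0,0]],
  [[0,0,0],[0,0,0]],
])

```text
time: 7.6
tool_pos: [0.5413, 0.0117, 0.0898]
tool_rot: [3.141, 0.0, 2.9]
contact_force: [1.0, 2.5, 3.3]
opening: 0.0001
grip_force: 1.6
```

```bash
python3 -c "from h import *;rel()"
```

```text
t 7.6 chest mm [-37.6 -70.1  -2.2] rot [3.141 0.    2.9  ] F [0.95 2.49 3.29] op 0.0001
```

It gives, so this is the catch. Pressing fully home and holding.

Call:
send_rows([
  [[0,0,0.06],[0,0,0]],
  [[0,0,0.06],[0,0,0]],
  [[0,0,0.06],[0,0,0]],
  [[0,0,0.06],[0,0,0]],
  [[0,0,0.06],[0,0,0]],
  [[0,0,0],[0,0,0]],
  [[0,0,0],[0,0,0]],
  [[0,0,0],[0,0,0]],
  [[0,0,0],[0,0,0]],
  [[0,0,0],[0,0,0]],
])

```text
time: 8.85
tool_pos: [0.5414, 0.0117, 0.084]
tool_rot: [3.141, 0.002, 2.9]
contact_force: [-4.4, 2.7, 19.5]
opening: 0.0006
grip_force: 9.5
```

```bash
python3 -c "from h import *;rel()"
```

```text
t 8.85 chest mm [-37.5 -70.1  -8. ] rot [3.141e+00 2.000e-03 2.900e+00] F [-4.42  2.73 19.49] op 0.0006
```

Fully home (8 mm, against the stop). Now I'll rise straight up, slowly at first.

Call:
send_rows([
  [[0,0,-0.06],[0,0,0]],
  [[0,0,-0.08],[0,0,0]],
  [[0,0,-0.1],[0,0,0]],
  [[0,0,-0.1],[0,0,0]],
  [[0,0,-0.2],[0,0,0]],
  [[0,0,-0.8],[0,0,0]],
  [[0,0,-1],[0,0,0]],
  [[0,0,-1],[0,0,0]],
  [[0,0,-1],[0,0,0]],
  [[0,0,-1],[0,0,0]],
])

```text
time: 10.1
tool_pos: [0.5405, 0.0114, 0.2162]
tool_rot: [-3.141, -0.001, 2.9]
contact_force: [0.3, 0.1, -0.4]
opening: 0.0002
grip_force: 0.0
```

Call:
send_rows([
  [[0.9,0.5,-0.2],[0,0,0]],
  [[0.9,0.5,0],[0,0,0]],
  [[0.9,0.5,0],[0,0,0]],
  [[0.9,0.5,0],[0,0,0]],
  [[0.9,0.5,0],[0,0,0]],
  [[0.9,0.9,0],[0,0,0]],
  [[0.5,0.9,0],[0,0,0]],
  [[0,0.9,0],[0,0,0]],
  [[0,0.9,0],[0,0,0]],
  [[0,0.9,0],[0,0,0]],
])

```text
time: 11.35
tool_pos: [0.4395, 0.2172, 0.2205]
tool_rot: [-3.14, -0.001, 2.9]
contact_force: [0.8, -0.6, 0.4]
opening: 0.0004
grip_force: 0.0
```

Run:
```python
from h import *
rel()
p,d=read_camera("top");q,_=read_camera("scene")
f=lambda i:cv2.resize(i,(390,320),interpolation=cv2.INTER_CUBIC)
cv2.imwrite("pics/after.png",np.hstack([f(p[115:245,210:368]),f(q[150:270,230:376])]))
```

```text
t 11.35 chest mm [-185.7  104.9  128.5] rot [-3.14e+00 -1.00e-03  2.90e+00] F [ 0.76 -0.58  0.38] op 0.0004
```

View pics/after.png

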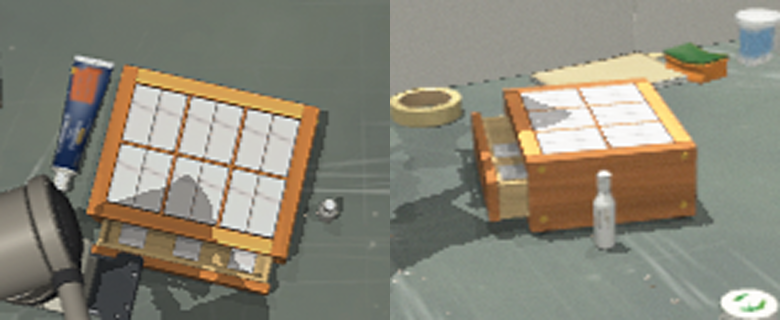

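The drawer is open (lower edge of the left view, left side of the right one). The panels are flush, the dropper and tube have not moved, and the arm is clear.

```bash
python3 -c "from h import *;print(robot.hand_in())"
```

```text
the job is handed in; nothing more can be done
None
```

The job is done and handed in: the catch is the front panel at the chest's −y end. I pressed it 8 mm down, the drawer sprang open, and the panel came back up flush with nothing else moved.

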